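Sweep the counted ring blanks into the tray's trough and shut its lid

ROBOT

A 7-joint arm with a two-finger parallel gripper is mounted at the origin on a cart in front of the work surface, level with it; the furniture and walls round the work are solid. World frame = base frame: x ahead of the robot, y to its left, z up, the work surface at z = 0. Lengths are in m, angles in rad, forces in N, time in s.
With the tool pointing down it reaches from about 0.425 to 0.875 m from the base axis. Payload 4.7 kg.
Tool frame: the origin (TCP) lies midway between the tips of the shut fingers; the grasp point (between the pads) lies 19 mm behind it; z points along the fingers, y is the line along which they close (so a half turn about z gives the same grasp; the last joint's range is limited). The gripper opens to 87 mm and grips with 3 to 60 N. Pads are 19 mm wide; open, the fingers measure 117 mm over their backs; the gripper's body (75 mm by 190 mm) begins 51 mm behind the grasp point.
Start: joints at [-1.274, 0.321, -0.07, 1.45, 0.023, 1.371, -0.057], TCP at [0.181, 0.624, 0.223] pointing down, gripper open.
Joint ranges: [-2.86, 2.86], [-0.3, 2.09], [-1.38, 1.24], [0.06, 2.45], [-1.56, 4.7], [0.09, 2.05], [-2.69, 2.69]. Speed limits (rad/s): [2.57, 2.57, 3.14, 3.14, 3.14, 3.14, 3.14].

INTERFACE

Orientations are given as a rotation vector (axis times angle).
In Python, from bench import ctrl gives the robot as it stands. The module is installed in compiled form; this text tells all that it offers.
- The arm moves only by the shell command python3 -m handwheel 'ROWS' [FORCE]. ROWS is JSON, a list of rows, each a list of 7 numbers: the finger opening in m, from 0 to 0.087, then the shift along the tool's x, y, z in m, then the turn, a rotation vector about the tool's x, y, z in degrees. A call has 1 to 12 rows; each row shifts and turns the commanded pose from where the row before left it, along the tool's axes as they then stand; what a row does not reach is not made up. A row lasts 1/8 s, in which the tool goes at most 62.5 mm and 10.7 degrees, less where a joint would pass 70% of its speed; a pose out of reach is approached as far as the arm can. A call is refused whole if a number of a shift passes 0.0625 or a number of a turn 10.7, either way. A call with a gripper value outside its range is refused whole. The fingers move at their own pace and stop on an object; FORCE is the grip in N (left out, the last holds). Time passes only in rows, so rows that do not move let the fingers close. It gives the time, the measured TCP pose, the force, the opening and the grip force at its end, in the units of the state.
- ctrl.get_state(): the state, without advancing time (a new reading comes with each control period).
- ctrl.get_image(name): name is "scene" or "top" or "wrist"; returns (picture, depth): 400x640x3 uint8, blue, green, red; 400x640 float32, m along the optical axis (not along the pixel's ray), 0 where there is no reading.
- ctrl.camera_info(name): a dict with "intrinsics" (3x3 intrinsics, pixels), "D" ([k1, k2, p1, p2, k3] as OpenCV has them; the pictures are not rectified), "R" (3x3) and "t" (3): a world point X has camera coordinates R X + t. Camera axes: x right, y down, z forward; pixel columns grow to the right and rows downward; lengths in m; the calibration is good to about 2 mm. A picture is of the moment at which its call begins: read the wrist's pose just before it. camera_info takes no time and is no camera call; for the wrist camera it gives the pose at the moment of the call.
- ctrl.close_job(): hands the job in; it is judged then, once.
The state is a dict: "time": time; "joint_positions": joint angles; "qd": joint speeds; "joint_torque": joint torques, N m; "position": TCP position; "tool_rot": TCP orientation; "ft_force": force on the tool from outside, world axes, zero at the start; "torque": the same for the moment, N m; "grip_width": opening from 0.0 (shut) to 1.0 (fully open); "grip_force": force on a finger pad.
Only numpy, scipy, OpenCV 4.12 (cv2) and the standard library are available. Lean on these libraries where they do the work, as an engineer would, in place of code of your own. Each camera call takes 0.05 s, during which the arm holds its last target. There are 200 camera calls.

TASK

Three square ring blanks have been counted out on the plate of the counting tray, among two oval stones. With the fingertips, sweep the three blanks across the plate into the open trough along its far edge while both stones stay on the plate, and then push the trough's lid over until it is fully shut, so that the blanks can be poured off. Only push: pick nothing up, and leave the tin and the flux pot beside the tray where they stand.

Things in the scene. Friction and masses are not known exactly. Their poses are not given: they have to be found in the camera images.
- tray: aluminium counting tray, 196 x 230 x 28 mm, fixed to the bench. Origin on the bench under the tray; x axis across the tray towards the trough (away from the robot at yaw 0), y to the left along the trough, z up. All x, y, z below are in this frame
- plate (a point): centre of the dark rubber plate, at x = -30, z = 22 mm. Plate: x = -95 to 40, y = -110 to 110 mm, level with the trough's edge at x = 40; a rim 5 mm thick and up to z = 28 mm runs round its other three sides. The five parts start at x = -45 to -10 mm, side by side about 42 mm apart in y
- trough (a point): middle of the trough's floor, at x = 64, z = 3 mm. Trough: x = 40 to 88, y = -115 to 111 mm, walls up to z = 22 mm, left end closed; at the right end an open, narrowing pouring spout runs on from y = -115 to -144 mm (no part of the trough)
- lid (a joint): angle of the trough's aluminium lid about a hinge along y at x = 92.5, z = 25 mm. 0 = shut: flat over the whole trough, top at z = 26 mm. Starts at 1.8 to 2.15 rad, leaning away beyond the trough (stop at 2.2). 226 mm long, 56.5 mm from hinge to free edge, 2 mm thick, 60 g. The stiff hinge holds it at any angle: push it all the way; 1 N at the free edge moves it
- lid_edge (a point): middle of the lid's rolled free edge (4.4 mm thick), 56.5 mm from the hinge
- blank_1: ring blank: thin square silver plate 26 x 28 mm, 2 mm thick, with a round upright bezel ring 15 mm across on its middle, 6 mm high in all, about 20 g; starts lying flat on the plate of the tray; origin at the centre of its underside
- blank_2: ring blank: thin square silver plate 26 x 28 mm, 2 mm thick, with a round upright bezel ring 15 mm across on its middle, 6 mm high in all, about 20 g; starts lying flat on the plate of the tray; origin at the centre of its underside
- blank_3: ring blank: thin square silver plate 26 x 28 mm, 2 mm thick, with a round upright bezel ring 15 mm across on its middle, 6 mm high in all, about 20 g; starts lying flat on the plate of the tray; origin at the centre of its underside
- stone_1: cabochon: oval green domed stone in a silver cup, 14 x 21 mm and 8 mm high, about 15 g; starts lying flat on the plate of the tray; origin at the centre of its underside; stays on the plate
- stone_2: cabochon: oval green domed stone in a silver cup, 14 x 21 mm and 8 mm high, about 15 g; starts lying flat on the plate of the tray; origin at the centre of its underside; stays on the plate
- screw_tin: round olive tin, 68 mm across, 31 mm high, standing loose at the near right of the tray; origin at the centre of its underside; a bystander
- flux_pot: round white pot with a green lid, 53 mm across, 48 mm high, standing loose at the far left of the tray; origin at the centre of its underside; a bystander
There are look-alikes about, which are no part of the job. Leave any red look-alike of the blank_1 alone. Leave any orange look-alike of the blank_2 alone.

How it is judged:
On the way, in this order (a step that is already met when the one before it is completed fails the run):
1. all three blanks lie in the trough (x of blank_1 in the frame of tray between 0.04 and 0.088 m and y of blank_1 in the frame of tray between -0.115 and 0.115 m and z of blank_1 in the frame of tray between -0.002 and 0.02 m and x of blank_2 in the frame of tray between 0.04 and 0.088 m and y of blank_2 in the frame of tray between -0.115 and 0.115 m and z of blank_2 in the frame of tray between -0.002 and 0.02 m and x of blank_3 in the frame of tray between 0.04 and 0.088 m and y of blank_3 in the frame of tray between -0.115 and 0.115 m and z of blank_3 in the frame of tray between -0.002 and 0.02 m), for 0.2 s.
2. the lid is shut (value of joint lid below 0.06 rad), for 0.2 s.
At the end, for the whole second after the job is handed in: All three blanks lie at rest in the trough, between its ends and below the level of the plate; both stones lie at rest on the plate; the lid is shut to within 0.06 rad (all of step 1 and x of stone_1 in the frame of tray between -0.1 and 0.04 m and y of stone_1 in the frame of tray between -0.115 and 0.115 m and z of stone_1 in the frame of tray between 0.017 and 0.035 m and x of stone_2 in the frame of tray between -0.1 and 0.04 m and y of stone_2 in the frame of tray between -0.115 and 0.115 m and z of stone_2 in the frame of tray between 0.017 and 0.035 m and linear speed of each of blank_1, blank_2, blank_3, stone_1, stone_2 below 0.02 m/s and value of joint lid below 0.06 rad); the robot touches nothing.
It fails at once if a blank or a stone is lifted more than 12 mm off the plate (z of any of blank_1, blank_2, blank_3, stone_1, stone_2 in the frame of tray above 0.034 m).
It fails at once if the tin or the flux pot is moved by more than 25 mm (distance of any of screw_tin, flux_pot from where it was at the start of the episode above 0.025 m).
It also fails if it takes over 58 s, if anything falls off the work surface, if the arm or the gripper's body presses on something with over 40 N, if the wrist force passes 120 N, or if a joint passes its speed limit or range.

## Working session

There is one attempt and no reset: what is moved stays moved. The work goes in short steps, Python scripts to look and compute and a shell command to move; the robot and the scene stay as the last step left them, time stands still between calls to the robot, and variables do not carry over. Pictures are saved under pics/ and viewed, at most 13 in all, crops included, and the job is handed in when it is done.

```bash
mkdir -p pics; ls
python3 - <<'E'
from bench import ctrl
import cv2
s=ctrl.get_state();print({k:s[k] for k in('time','position','tool_rot','grip_width')})
for n in('top','scene'):
    p,d=ctrl.get_image(n);cv2.imwrite(f'pics/{n}0.png',p);i=ctrl.camera_info(n);print(n,i)
    import numpy as np;np.save(f'{n}_d.npy',d)
E
```

```text
pics
{'time': 0.0, 'position': array([0.18124611, 0.62363882, 0.22144745]), 'tool_rot': array([-4.42606782e-01, -3.11007701e+00,  3.02448386e-03]), 'grip_width': 0.9983365594767137}
top {'intrinsics': array([[507.79457841,   0.        , 325.17230384],
       [  0.        , 507.79457841, 200.75252725],
       [  0.        ,   0.        ,   1.        ]]), 'D': array([-0.05813874,  0.        ,  0.        ,  0.        ,  0.        ]), 'R': array([[ 0.0210251 , -0.99949784, -0.02370689],
       [-0.98729896, -0.0170219 , -0.1579589 ],
       [ 0.15747605,  0.02672689, -0.98716107]]), 't': array([-0.09774505,  0.53341783,  1.06907024])}
scene {'intrinsics': array([[496.73926524,   0.        , 315.84814067],
       [  0.        , 496.73926524, 201.02057119],
       [  0.        ,   0.        ,   1.        ]]), 'D': array([0.02528819, 0.        , 0.        , 0.        , 0.        ]), 'R': array([[-0.99446704, -0.10481666, -0.00698368],
       [-0.08221825,  0.81799302, -0.56932203],
       [ 0.06538704, -0.56559781, -0.82208494]]), 't': array([0.50887322, 0.13898423, 1.24569146])}
```

View pics/top0.png

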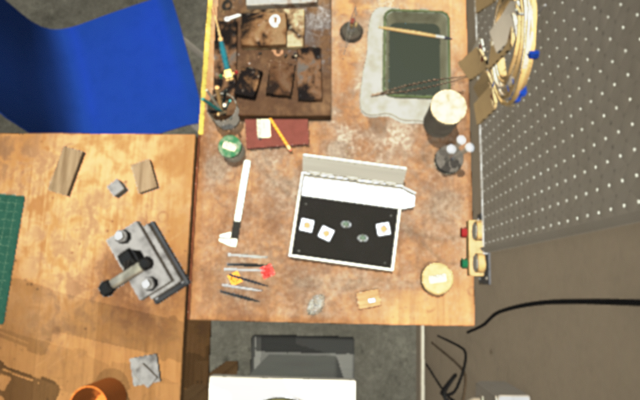

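View pics/scene0.png

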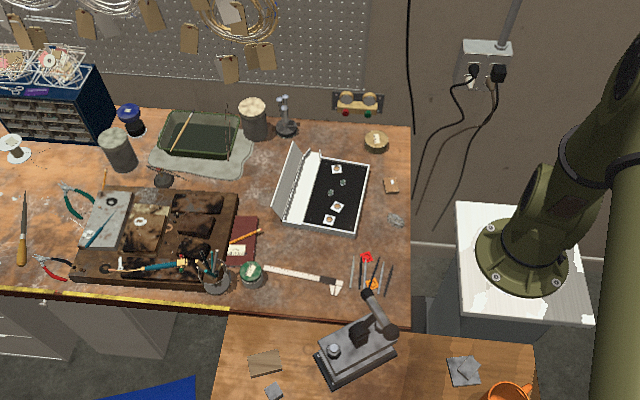

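The top view shows the tray near (347,215), with blanks at about (307,226), (327,233) and (383,229) and stones at (346,224) and (363,238). The lid leans beyond the trough along row 165. The tin is at (437,279), the pot at (231,147) and a look-alike at (370,300).

```bash
cat > h.py <<'E'
import numpy as np,cv2
from bench import ctrl
def ray(px,info,z):
    u=cv2.undistortPoints(np.float64(px).reshape(-1,1,2),info['intrinsics'],info['D'])[:,0]
    d=np.c_[u,np.ones(len(u))]@info['R']; c=-info['R'].T@info['t']
    return (c+d*((z-c[2])/d[:,2])[:,None])[:,:2]
def proj(X,info):
    return cv2.projectPoints(np.float64(X).reshape(-1,1,3),cv2.Rodrigues(info['R'])[0],info['t'],info['intrinsics'],info['D'])[0][:,0]
class T:
    def __init__(s,o,yaw): s.o=np.array(o);c,n=np.cos(yaw),np.sin(yaw);s.R=np.array([[c,-n],[n,c]])
    def to(s,w): return (np.asarray(w)-s.o)@s.R
    def w(s,t): return np.asarray(t)@s.R.T+s.o
E
python3 - <<'E'
from h import *
p=cv2.imread('pics/top0.png');I=ctrl.camera_info('top')
g=cv2.cvtColor(p,cv2.COLOR_BGR2GRAY)
m=np.zeros_like(g);m[150:290,270:430]=(g[150:290,270:430]<70)*255
m=cv2.morphologyEx(m,cv2.MORPH_CLOSE,np.ones((3,3)))
cs=max(cv2.findContours(m,0,2)[0],key=cv2.contourArea)
w=ray(cs[:,0],I,.022)
r=cv2.minAreaRect((cv2.convexHull(np.float32(w*1000))));print(r)
box=cv2.boxPoints(r);print(box)
print(ctrl.get_state()['time'])
c=p[140:290,260:440];cv2.imwrite('pics/crop0.png',cv2.resize(c,None,fx=4.4,fy=4,interpolation=2))
E
```

```text
((471.7198486328125, -131.30615234375), (212.25970458984375, 124.94851684570312), 83.01904296875)
[[ 396.80978  -229.05614 ]
 [ 520.832    -244.24231 ]
 [ 546.6299    -33.556168]
 [ 422.60773   -18.369995]]
0.1
```

View pics/crop0.png

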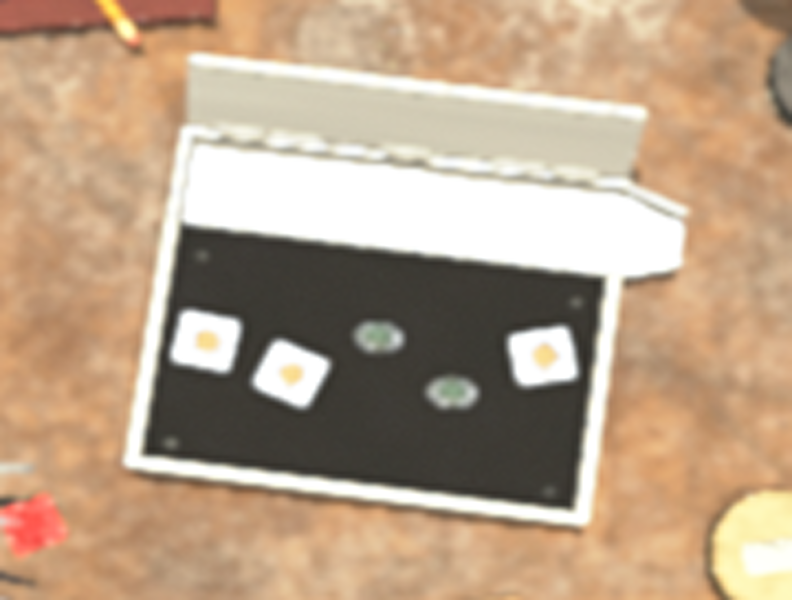

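Run:
```python
from h import *
from scipy.spatial.transform import Rotation as Ro
s=ctrl.get_state();R=Ro.from_rotvec(s['tool_rot']).as_matrix();I=ctrl.camera_info('wrist')
print(np.round(R,3)); c=-I['R'].T@I['t']
print('cam in tool',np.round(R.T@(c-s['position']),4),'axis',np.round((R.T@I['R'].T),3).tolist(), I['intrinsics'][0],I['D'])
It=ctrl.camera_info('top');d=np.load('top_d.npy')
u=cv2.undistortPoints(np.stack(np.meshgrid(np.arange(640.),np.arange(400.)),-1).reshape(-1,1,2),It['intrinsics'],It['D'])[:,0]
P=((np.c_[u,np.ones(len(u))]*d.reshape(-1,1)-It['t'])@It['R']).reshape(400,640,3)
print('maxz on path', [(k,round(float(P[b[0]:b[1],b[2]:b[3],2].max()),3)) for k,b in dict(left=(100,330,30,190),mid=(130,330,190,290),far=(60,160,290,420),right=(100,330,400,500)).items()])
for px in [(145,260),(347,300),(231,147),(437,279),(0,240)]: print(px,np.round(P[px[1],px[0]],3))
t=T([.496,-.134],np.radians(-7))
print(np.round(t.to(ray([(307,225.5),(326.5,233.5),(383.5,229),(346,224),(363,238)],It,.025))*1000))
```

```text
[[-0.96   0.279 -0.   ]
 [ 0.279  0.96  -0.002]
 [-0.    -0.002 -1.   ]]
cam in tool [ 0.0818  0.0015 -0.162 ] axis [[0.0, -0.955, -0.297], [1.0, -0.0, 0.001], [-0.001, -0.297, 0.955]] [315.95730597   0.         319.69786768] [-0.05526679  0.          0.          0.          0.        ]
maxz on path [('left', 1.137), ('mid', 1.137), ('far', 1.137), ('right', 1.137)]
(145, 260) [0.391 0.233 0.223]
(347, 300) [ 0.321 -0.139 -0.005]
(231, 147) [0.651 0.124 0.05 ]
(437, 279) [ 0.371 -0.331  0.031]
(0, 240) [ 0.436  0.672 -0.001]
[[-24.  83.]
 [-36.  38.]
 [ -9. -84.]
 [ -9.  -1.]
 [-35. -42.]]
```

```bash
python3 -m handwheel '[[0,0,0,-0.05,0,0,-9.2],[0,0,0,-0.05,0,0,0],[0,0,0,-0.05,0,0,0],[0,-0.041,-0.036,0,0,0,0],[0,-0.041,-0.036,0,0,0,0],[0,-0.041,-0.036,0,0,0,0],[0,-0.041,-0.036,0,0,0,0],[0,-0.041,-0.036,0,0,0,0],[0,-0.041,-0.036,0,0,0,0],[0,-0.041,-0.036,0,0,0,0],[0,-0.041,-0.036,0,0,0,0]]' 20
```

```text
time: 1.48
position: [0.4727, 0.2968, 0.3722]
tool_rot: [-0.192, -3.135, 0.0]
ft_force: [0.7, 0.6, -0.5]
grip_width: 0.007
grip_force: 0.0
```

```bash
python3 -m handwheel '[[0,-0.004,-0.054,0,0,0,0],[0,-0.004,-0.054,0,0,0,0],[0,-0.004,-0.054,0,0,0,0],[0,-0.004,-0.054,0,0,0,0],[0,-0.004,-0.054,0,0,0,0],[0,-0.004,-0.054,0,0,0,0],[0,-0.004,-0.054,0,0,0,0],[0,-0.004,-0.054,0,0,0,0],[0,0,0,0.05,0,0,0],[0,0,0,0.05,0,0,0],[0,0,0,0.05,0,0,0],[0,0,0,0,0,0,0]]'
python3 - <<'E'
from h import *
import pickle
I=ctrl.camera_info('wrist');p,d=ctrl.get_image('wrist');cv2.imwrite('pics/w1.png',p)
pickle.dump((I,p,d),open('w1.pkl','wb'));print(ctrl.get_state()['position'],-I['R'].T@I['t'])
E
```

```text
time: 2.98
position: [0.4479, -0.1338, 0.2193]
tool_rot: [-0.192, -3.128, -0.0]
ft_force: [-0.1, -0.1, 1.1]
grip_width: 0.008
grip_force: 0.0
[ 0.4500659  -0.13419852  0.22212051] [ 0.3684066  -0.12254148  0.3819188 ]
```

View pics/w1.png

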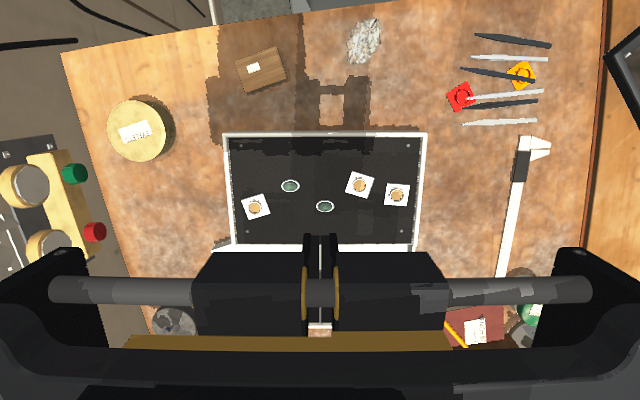

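The wrist picture (image right is tray +y, image up is towards the robot) shows blanks at (255,207), (360,185) and (397,194), and stones at (290,186) and (325,206). The near rim runs along row 133. The gripper hides the trough.

```bash
cat >> h.py <<'E'
def edge(g,pts,dirn,rng,I,z,sign):
    """strongest grey step along dirn through each pixel start; world points on plane z"""
    out=[]
    for p in pts:
        q=np.array(p)+np.arange(-rng,rng+.01,.5)[:,None]*np.array(dirn)
        v=cv2.remap(g,np.float32(q[:,0]),np.float32(q[:,1]),1).ravel().astype(float)
        out.append(q[np.argmax(sign*(np.roll(v,-2)-np.roll(v,2))[3:-3])+3])
    return ray(out,I,z)
E
python3 - <<'E'
from h import *
import pickle
I,p,d=pickle.load(open('w1.pkl','rb'));g=cv2.cvtColor(p,6)
near=edge(g,[(c,136) for c in range(235,420,6)],(0,1),5,I,.028,-1)   # rim inner top edge (x=-95): white->dark going down
L=edge(g,[(np.interp(r,[135,245],[229,235]),r) for r in range(145,235,5)],(1,0),7,I,.028,-1)
Rr=edge(g,[(np.interp(r,[135,245],[421,413]),r) for r in range(145,235,5)],(1,0),7,I,.028,1)
for n,e in(('near',near),('L',L),('R',Rr)):
    l=cv2.fitLine(np.float32(e),cv2.DIST_HUBER,0,1e-4,1e-4).ravel();print(n,l, np.degrees(np.arctan2(l[1],l[0])), np.std((e-l[2:])@[-l[1],l[0]]))
yaw=np.radians(-7.0)
t=T([0,0],yaw); a=t.to(near);b=t.to(L);c=t.to(Rr)
print('x near',np.median(a[:,0]),'yL',np.median(b[:,1]),'yR',np.median(c[:,1]))
o=t.w([np.median(a[:,0])+.095,(np.median(b[:,1])+np.median(c[:,1]))/2]);print('origin',o)
t=T(o,yaw)
m=(g>110).astype(np.uint8);m[:140]=0;m[236:]=0;m[:,:240]=0;m[:,412:]=0
n,lab,st,ce=cv2.connectedComponentsWithStats(m)
for i in range(1,n):
    if st[i,4]>60:
        w=t.to(ray(np.argwhere(lab==i)[:,::-1],I,.024))*1000
        print(st[i,4],np.round(w.mean(0)),np.round(w.min(0)),np.round(w.max(0)))
print('stones',np.round(t.to(ray([(290,186),(325,206)],I,.026))*1000), 'tip',t.to(ctrl.get_state()['position'][:2]))
E
```

```text
near [ 0.12073763  0.9926845   0.4059868  -0.11507226] 83.06532 0.00045786069466089037
L [ 0.99536127 -0.09620757  0.4528933  -0.23722292] -5.520827 0.000838250603035069
R [ 0.9923505  -0.12345208  0.47709692 -0.02041165] -7.091374 0.0008903611834306909
x near 0.4168427569799494 yL -0.180662569057986 yR 0.03792075178877341
origin [ 0.49932963 -0.13321686]
540 [-39.  41.] [-55.  24.] [-22.  58.]
168 [-37. -40.] [-45. -51.] [-31. -29.]
502 [-27.  86.] [-40.  71.] [-12. 100.]
519 [-12. -82.] [-28. -99.] [  5. -65.]
116 [-12.   1.] [-19. -10.] [-6. 11.]
stones [[-37. -40.]
 [-13.   1.]] tip [-0.04877689 -0.00697808]
```

```bash
python3 -m handwheel '[[0,0.01,0.047,0,0,0,0],[0,0.01,0.047,0,0,0,0],[0,0,0,0.05,0,0,0],[0,0,0,0.05,0,0,0],[0,0,0,0.05,0,0,0],[0,0,0,0.034,0,0,0],[0,0,0,0,0,0,0],[0,0,0,0.006,0,0,0],[0,0,0,0,0,0,0]]'
python3 - <<'E'
from h import *
s=[ctrl.get_state()]
print(T([.4993,-.1332],np.radians(-7)).to(s[0]['position'][:2]),s[0]['position'][2])
E
```

```text
time: 4.15
position: [0.4442, -0.0384, 0.0342]
tool_rot: [0.191, 3.133, 0.001]
ft_force: [-0.8, 0.4, -0.3]
grip_width: 0.009
grip_force: 0.0
[-0.0662731   0.08739209] 0.034151192005026865
```

```bash
for i in 1; do python3 -m handwheel '[[0,0,0,0.006,0,0,0],[0,0,0,0,0,0,0]]'; done
python3 - <<'E'
from h import *
z=[]
for k in range(6):
    ctrl.get_image('top');s=ctrl.get_state();z.append(s['position'][2]);f=s['ft_force']
print(np.round(z,4),np.mean(z),f)
E
```

```text
time: 4.4
position: [0.4425, -0.0385, 0.0266]
tool_rot: [-0.192, -3.136, -0.0]
ft_force: [-0.7, -0.0, 0.9]
grip_width: 0.002
grip_force: 0.0
[0.0266 0.0267 0.0267 0.0267 0.0267 0.0266] 0.02665557905196854 [-0.53845886 -0.05790267  0.33339498]
```

```bash
python3 -m handwheel '[[0,0,0,0.002,0,0,0],[0,0,0,0,0,0,0]]'
```

```text
time: 4.95
position: [0.4424, -0.0386, 0.0244]
tool_rot: [-0.192, -3.135, 0.0]
ft_force: [-0.5, 0.1, 0.4]
grip_width: 0.001
grip_force: 0.0
```

```bash
python3 -m handwheel '[[0,-0.012,0,0,0,0,0],[0,-0.012,0,0,0,0,0],[0,-0.012,0,0,0,0,0],[0,-0.012,0,0,0,0,0],[0,-0.012,0,0,0,0,0],[0,-0.012,0,0,0,0,0],[0,-0.012,0,0,0,0,0],[0,-0.012,0,0,0,0,0],[0,-0.012,0,0,0,0,0],[0,-0.006,0,0,0,0,0],[0,0,0,-0.03,0,0,0],[0,0.03,0,-0.03,0,0,0]]'
python3 - <<'E'
from h import *
p,_=ctrl.get_image('top');cv2.imwrite('pics/t2.png',cv2.resize(p[140:290,260:440],None,fx=4,fy=4,interpolation=2))
s=ctrl.get_state()
print(T([.4993,-.1332],np.radians(-7)).to(s['position'][:2]),s['position'][2])
E
```

```text
time: 6.45
position: [0.527, -0.0492, 0.0853]
tool_rot: [0.192, 3.135, -0.002]
ft_force: [-0.8, 0.0, 0.1]
grip_width: 0.006
grip_force: 0.0
[0.01469312 0.08650473] 0.08830018372955345
```

View pics/t2.png

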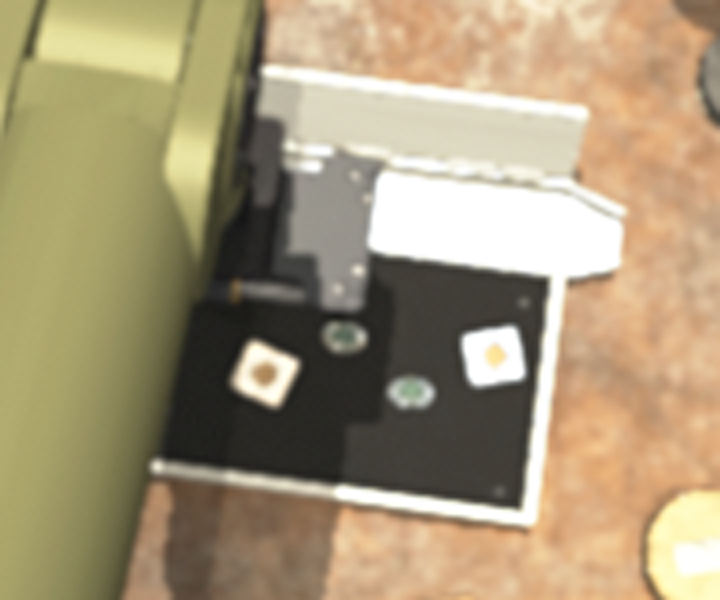

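The first blank has gone from the plate; the arm hides where it fell. The second blank and both stones have not moved. Second blank next.

```bash
python3 -m handwheel '[[0,0.04,-0.023,0,0,0,0],[0,0.055,-0.023,0,0,0,0],[0,0,0,0.035,0,0,0],[0,0,0,0.02,0,0,0],[0,0,0,0.005,0,0,0],[0,0,0,0,0,0,0]]'
python3 - <<'E'
from h import *
s=ctrl.get_state()
print(T([.4993,-.1332],np.radians(-7)).to(s['position'][:2]),s['position'][2])
E
```

```text
time: 7.25
position: [0.4262, -0.083, 0.0246]
tool_rot: [-0.192, -3.135, 0.001]
ft_force: [-0.3, 0.4, 0.5]
grip_width: 0.005
grip_force: 0.0
[-0.07870327  0.04087556] 0.02462679022841931
```

```bash
python3 -m handwheel '[[0,-0.0125,0,0,0,0,0],[0,-0.0125,0,0,0,0,0],[0,-0.0125,0,0,0,0,0],[0,-0.0125,0,0,0,0,0],[0,-0.0125,0,0,0,0,0],[0,-0.0125,0,0,0,0,0],[0,-0.0125,0,0,0,0,0],[0,-0.0125,0,0,0,0,0],[0,-0.0125,0,0,0,0,0],[0,-0.0125,0,0,0,0,0],[0,0,0,-0.03,0,0,0],[0,0.03,0,-0.03,0,0,0]]'
python3 -m handwheel '[[0,0.025,-0.062,0,0,0,0],[0,0.02,-0.062,0,0,0,0],[0,0,0,0.035,0,0,0],[0,0,0,0.02,0,0,0],[0,0,0,0.005,0,0,0],[0,0,0,0,0,0,0]]'
python3 - <<'E'
from h import *
s=ctrl.get_state()
print(T([.4993,-.1332],np.radians(-7)).to(s['position'][:2]),s['position'][2])
E
```

```text
time: 8.75
position: [0.522, -0.0949, 0.0854]
tool_rot: [0.192, 3.135, -0.003]
ft_force: [-0.5, 0.1, 0.2]
grip_width: 0.005
grip_force: 0.0
time: 9.5
position: [0.4636, -0.2065, 0.0265]
tool_rot: [-0.193, -3.134, -0.002]
ft_force: [-8.7, 2.5, 20.6]
grip_width: 0.006
grip_force: 14.8
[-0.02645463 -0.07713912] 0.026464472754114707
```

I moved back too little and came down on the third blank at about 20 N. I'm lifting off and checking.

```bash
python3 -m handwheel '[[0,0,0,-0.03,0,0,0],[0,0.03,0,-0.04,0,0,0],[0,0.05,0,-0.03,0,0,0],[0,0.02,0,-0.02,0,0,0],[0,0,0,0,0,0,0]]'
python3 - <<'E'
from h import *
import pickle
p,_=ctrl.get_image('top');cv2.imwrite('pics/t3.png',cv2.resize(p[140:290,260:440],None,fx=4,fy=4,interpolation=2))
I=ctrl.camera_info('wrist');p,d=ctrl.get_image('wrist');pickle.dump((I,p,d),open('w2.pkl','wb'));cv2.imwrite('pics/w2.png',p)
s=ctrl.get_state()
print(T([.4993,-.1332],np.radians(-7)).to(s['position'][:2]),s['position'][2],s['ft_force'])
E
```

```text
time: 10.12
position: [0.3654, -0.1938, 0.1462]
tool_rot: [0.192, 3.13, 0.003]
ft_force: [-0.6, -0.2, 0.4]
grip_width: 0.005
grip_force: 0.0
[-0.12555861 -0.07630117] 0.1445940505062293 [ 0.12384191 -0.01729673 -0.15216093]
```

View pics/t3.png

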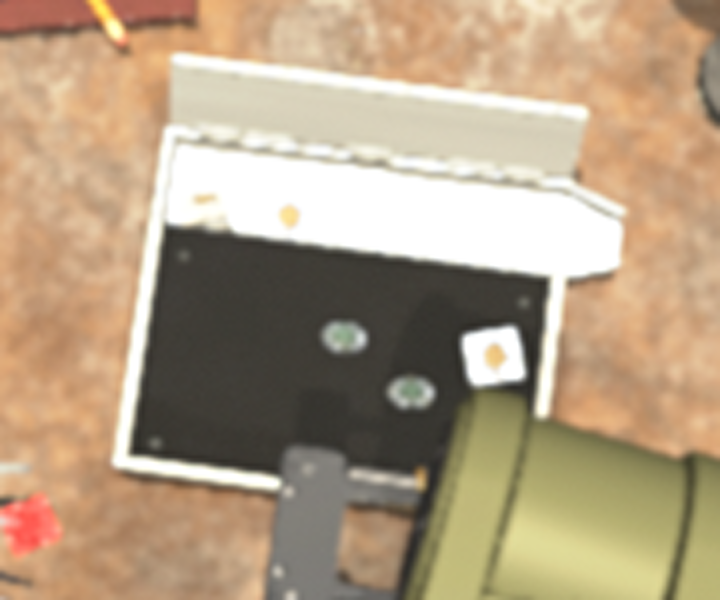

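View pics/w2.png

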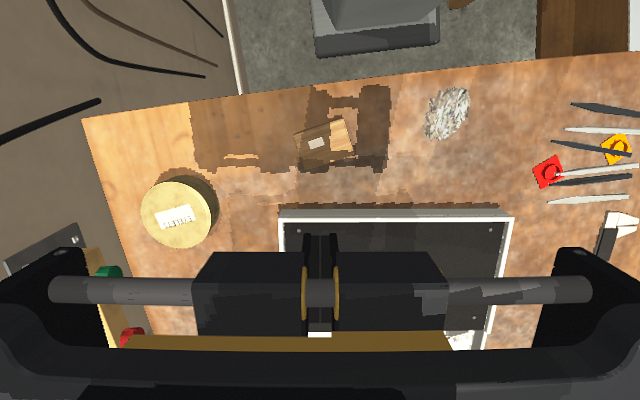

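Blank C still sits at (-12,-82), undisturbed. Blank B lies flat in the trough, with its bezel at crop (289,215). Blank A at crop (205,212) looks tilted against the near wall. C goes next, then I'll check A.

```bash
python3 -m handwheel '[[0,-0.036,-0.003,0,0,0,0],[0,-0.036,-0.003,0,0,0,0],[0,0,0,0.05,0,0,0],[0,0,0,0.05,0,0,0],[0,0,0,0.015,0,0,0],[0,0,0,0.003,0,0,0],[0,0,0,0,0,0,0]]'
python3 - <<'E'
from h import *
s=ctrl.get_state()
print(T([.4993,-.1332],np.radians(-7)).to(s['position'][:2]),s['position'][2],s['ft_force'])
E
```

```text
time: 11.1
position: [0.4365, -0.209, 0.0277]
tool_rot: [0.192, 3.134, -0.001]
ft_force: [0.4, -0.7, 0.7]
grip_width: 0.003
grip_force: 0.0
[-0.05309594 -0.08288332] 0.027670911352676603 [ 0.36222049 -0.71449294  0.74542496]
```

```bash
python3 -m handwheel '[[0,0,0,0.003,0,0,0],[0,-0.0125,0,0,0,0,0],[0,-0.0125,0,0,0,0,0],[0,-0.0125,0,0,0,0,0],[0,-0.0125,0,0,0,0,0],[0,-0.0125,0,0,0,0,0],[0,-0.0125,0,0,0,0,0],[0,-0.0125,0,0,0,0,0],[0,-0.0125,0,0,0,0,0],[0,0,0,-0.04,0,0,0],[0,0.05,0,-0.03,0,0,0],[0,0.06,0,0,0,0,0]]'
python3 -m handwheel '[[0,0.06,0,-0.01,0,0,0],[0,0.045,0.03,-0.01,0,0,0],[0,0,0,0,0,0,0]]'
python3 - <<'E'
from h import *
p,d=ctrl.get_image('top');cv2.imwrite('pics/t4.png',cv2.resize(p[155:235,270:440],None,fx=4.7,fy=4.7,interpolation=2))
s=ctrl.get_state()
q,_=ctrl.get_image('scene');cv2.imwrite('pics/s4.png',cv2.resize(q[135:245,260:380],None,fx=5,fy=5,interpolation=2))
print(T([.4993,-.1332],np.radians(-7)).to(s['position'][:2]),s['position'][2],s['ft_force'])
E
```

```text
time: 12.6
position: [0.4271, -0.2088, 0.0956]
tool_rot: [0.192, 3.132, -0.005]
ft_force: [-0.6, -0.4, 1.7]
grip_width: 0.006
grip_force: 0.0
time: 12.98
position: [0.3224, -0.1626, 0.1118]
tool_rot: [-0.187, -3.13, 0.001]
ft_force: [1.0, -0.5, 0.3]
grip_width: 0.005
grip_force: 0.0
[-0.1699314  -0.05213952] 0.11301475164967377 [ 0.1630262  -0.69965243 -0.41089092]
```

View pics/t4.png

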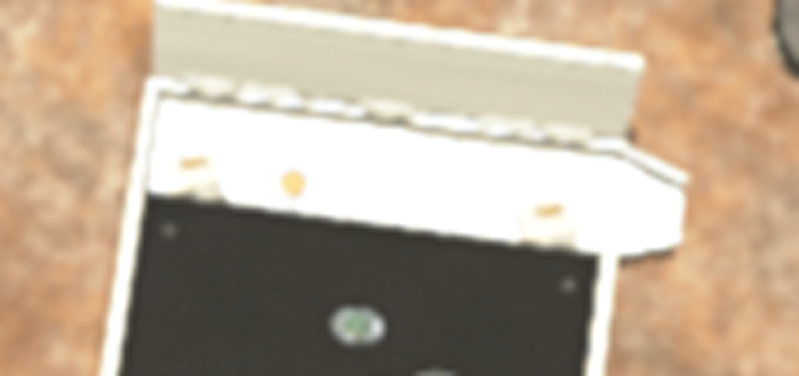

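View pics/s4.png

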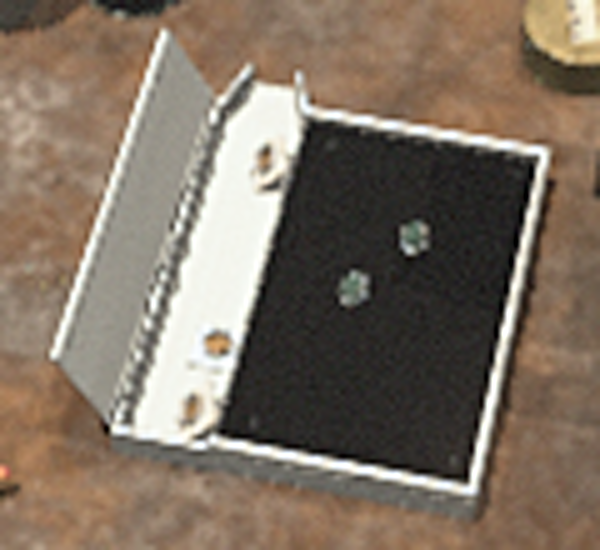

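In both views B lies flat. A and C lean steeply with their rear edges against the near wall. I'll measure how high they stand.

```bash
cat >> h.py <<'E'
def cloud(n):
    I=ctrl.camera_info(n);p,d=ctrl.get_image(n)
    u=cv2.undistortPoints(np.stack(np.meshgrid(np.arange(640.),np.arange(400.)),-1).reshape(-1,1,2),I['intrinsics'],I['D'])[:,0]
    P=(np.c_[u,np.ones(len(u))]*d.reshape(-1,1)-I['t'])@I['R']
    return np.c_[TR.to(P[:,:2]),P[:,2]]*1000,p.reshape(-1,3)
TR=T([.4993,-.1332],np.radians(-7))
E
python3 - <<'E'
from h import *
for n in('top','scene'):
    P,c=cloud(n)
    for nm,(a,b) in dict(A=(70,105),B=(25,58),none=(-50,0),C=(-100,-65)).items():
        r=[]
        for x in range(28,92,5):
            k=(P[:,0]>=x)&(P[:,0]<x+5)&(P[:,1]>a)&(P[:,1]<b)&(P[:,2]>-20)
            r.append('%d:%.0f/%.0f'%(x,np.median(P[k,2]),P[k,2].max()) if k.any() else '%d:-'%x)
        print(n,nm,*r)
P,c=cloud('scene')
hsv=cv2.cvtColor(c[None],cv2.COLOR_BGR2HSV)[0]
k=(hsv[:,1]>70)&(P[:,0]>35)&(P[:,0]<90)&(abs(P[:,1])<112)
for a,b in((65,110),(20,62),(-110,-60)):
    q=P[k&(P[:,1]>a)&(P[:,1]<b)];print(len(q),q.mean(0).round(),q.min(0).round(),q.max(0).round())
E
```

```text
top A 28:22/25 33:22/27 38:20/27 43:4/24 48:17/25 53:11/23 58:8/18 63:3/12 68:3/9 73:3/7 78:2/7 83:2/7 88:19/30
top B 28:21/28 33:21/25 38:21/26 43:4/9 48:5/13 53:4/11 58:5/12 63:4/8 68:2/6 73:2/6 78:3/8 83:2/7 88:18/30
top none 28:22/26 33:21/25 38:21/25 43:3/9 48:3/8 53:3/7 58:3/7 63:3/9 68:2/7 73:3/8 78:2/8 83:3/6 88:18/30
top C 28:22/26 33:21/25 38:21/24 43:5/24 48:15/23 53:13/22 58:10/16 63:4/13 68:3/8 73:3/6 78:2/7 83:3/8 88:19/31
scene A 28:21/25 33:21/23 38:21/24 43:16/23 48:18/24 53:12/18 58:8/19 63:3/4 68:3/6 73:3/7 78:3/6 83:3/15 88:20/30
scene B 28:22/26 33:20/23 38:19/23 43:5/8 48:5/9 53:4/10 58:4/11 63:3/6 68:2/6 73:2/7 78:2/6 83:3/19 88:19/29
scene none 28:21/24 33:22/25 38:20/22 43:3/8 48:1/7 53:3/7 58:3/7 63:2/6 68:2/5 73:2/7 78:2/6 83:2/7 88:18/30
scene C 28:21/25 33:21/25 38:20/26 43:5/24 48:16/22 53:10/22 58:7/21 63:2/13 68:1/7 73:3/7 78:2/8 83:1/6 88:20/33
7 [56. 86. 11.] [53. 80.  7.] [58. 94. 19.]
16 [52. 38.  5.] [36. 30. -0.] [60. 44. 18.]
6 [ 57. -87.  11.] [ 55. -92.   8.] [ 59. -83.  14.]
```

The leaning blanks peak at about z = 22 mm with centres near 12 mm, which counts as in the trough. The lid would press them down if they touch. I'll measure the lid angle and the space behind it.

Run:
```python
from h import *
P,c=cloud('top')
k=(P[:,0]>94)&(P[:,0]<135)&(abs(P[:,1])<90)&(P[:,2]>30)&(P[:,2]<100)
q=P[k];print(len(q),q[:,[0,2]].min(0),q[:,[0,2]].max(0),'angle',np.median(np.pi-np.arctan2(q[:,2]-25,q[:,0]-92.5)), np.percentile(np.hypot(q[:,2]-25,q[:,0]-92.5),98))
P2,_=cloud('scene');P=np.r_[P,P2]
for x in range(110,300,20):
    k=(P[:,0]>=x)&(P[:,0]<x+20)&(abs(P[:,1])<110)&(P[:,2]<400);print(x,P[k,2].max().round(),np.percentile(P[k,2],98).round(),end=' | ')
s=ctrl.get_state();print(s['time'],TR.to(s['position'][:2]),s['position'][2])
```

```text
1336 [94.03214112 30.0933274 ] [122.16763566  81.35260091] angle 2.0387928225771894 59.90736996849109
110 82.0 80.0 | 130 7.0 4.0 | 150 14.0 4.0 | 170 7.0 4.0 | 190 6.0 4.0 | 210 44.0 41.0 | 230 45.0 42.0 | 250 59.0 55.0 | 270 69.0 64.0 | 290 70.0 65.0 | 13.325 [-0.16855933 -0.05278381] 0.11407361317795918
```

```bash
python3 -m handwheel '[[0,0,0,-0.02,0,0,0],[0,-0.0525,0.009,0,0,0,0],[0,-0.0525,0.009,0,0,0,0],[0,-0.0525,0.009,0,0,0,0],[0,-0.0525,0.009,0,0,0,0],[0,-0.0525,0.009,0,0,0,0],[0,-0.0525,0.009,0,0,0,0],[0,0,0,0,0,0,0],[0,0,0,0.045,0,0,0],[0,0,0,0.039,0,0,0],[0,0,0,0,0,0,0]]'
python3 - <<'E'
from h import *
s=ctrl.get_state();print(s['time'],TR.to(s['position'][:2]),s['position'][2],s['ft_force'])
E
```

```text
time: 14.7
position: [0.6409, -0.1488, 0.0467]
tool_rot: [-0.192, -3.129, -0.0]
ft_force: [0.4, 0.3, 0.8]
grip_width: 0.005
grip_force: 0.0
14.7 [0.14240723 0.0017582 ] 0.046696226613477186 [0.35553628 0.25605753 0.76606361]
```

```bash
python3 -m handwheel '[[0,0.01,0,0,0,0,0],[0,0.01,0,0,0,0,0],[0,0.01,0,0,0,0,0],[0,0.01,0,0,0,0,0],[0,0.01,0,0,0,0,0],[0,0.01,0,0,0,0,0],[0,0.01,0,0,0,0,0],[0,0.01,0,0,0,0,0],[0,0.005,0,0,0,0,0],[0,0,0,0.01,0,0,0],[0,0,0,0.006,0,0,0],[0,0,0,0,0,0,0]]'
python3 - <<'E'
from h import *
s=ctrl.get_state();print(s['time'],TR.to(s['position'][:2]),s['position'][2],s['ft_force'])
E
```

```text
time: 16.2
position: [0.5591, -0.1389, 0.0325]
tool_rot: [-0.192, -3.134, 0.0]
ft_force: [0.2, 0.4, 0.3]
grip_width: 0.011
grip_force: 0.0
16.2 [0.06006043 0.00160939] 0.032479429030143184 [0.23379282 0.37813416 0.34601961]
```

```bash
python3 -m handwheel '[[0,0.004,0,0.004,0,0,0],[0,0,0,0.003,0,0,0],[0,0,0,0,0,0,0]]'; python3 -m handwheel '[[0,0,0,0.002,0,0,0],[0,0,0,0,0,0,0]]'
python3 - <<'E'
from h import *
q,_=ctrl.get_image('scene');cv2.imwrite('pics/s5.png',cv2.resize(q[100:260,230:400],None,fx=4,fy=3.7,interpolation=2))
s=ctrl.get_state();print(s['time'],TR.to(s['position'][:2]),s['position'][2],s['ft_force'])
E
```

```text
time: 16.58
position: [0.5557, -0.1386, 0.0266]
tool_rot: [0.192, 3.136, 0.0]
ft_force: [-0.6, 0.7, 1.1]
grip_width: 0.003
grip_force: 0.0
time: 16.82
position: [0.5558, -0.1386, 0.0263]
tool_rot: [0.192, 3.136, 0.002]
ft_force: [-5.0, 1.3, 13.0]
grip_width: 0.004
grip_force: 6.5
16.875 [0.05678862 0.00148657] 0.026327498290706245 [-3.95876304  0.63134005 12.48064103]
```

View pics/s5.png

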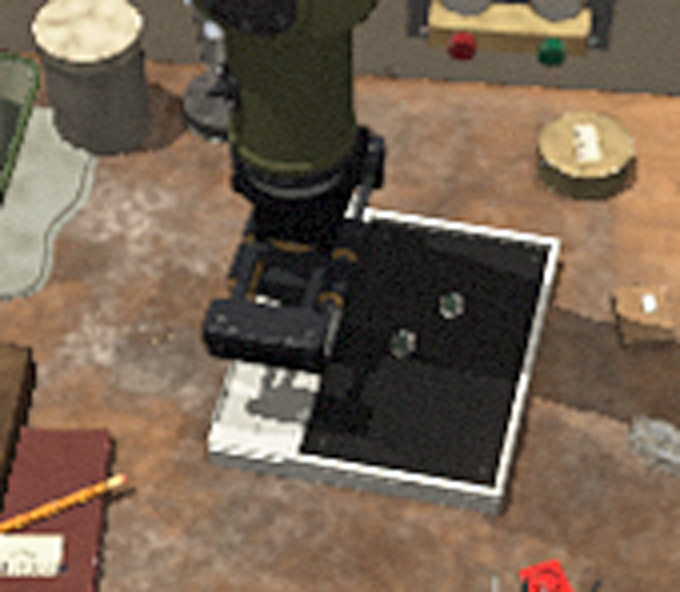

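The lid is down: 12.5 N on the tips at z = 26.3 mm. Both stones are still on the plate, at crop (403,343) and (452,305). I'll back off and check.

```bash
python3 -m handwheel '[[0,0,0,-0.03,0,0,0],[0,0,0,-0.05,0,0,0],[0,0,0,-0.05,0,0,0],[0,0.05,0,-0.03,0,0,0],[0,0.06,0,-0.03,0,0,0],[0,0.06,0,0,0,0,0],[0,0,0,0,0,0,0],[0,0,0,0,0,0,0]]'
python3 - <<'E'
from h import *
P=np.r_[cloud('scene')[0],cloud('top')[0]]
for a,b in((60,110),(-40,40),(-110,-60)):
    print(a,[(x,round(float(np.median(P[(P[:,0]>=x)&(P[:,0]<x+8)&(P[:,1]>a)&(P[:,1]<b),2])),1)) for x in range(28,92,8)])
I=ctrl.camera_info('top')
p,_=ctrl.get_image('top');cv2.imwrite('pics/t6.png',cv2.resize(p[140:290,210:450],None,fx=3.3,fy=3.3,interpolation=2))
s=ctrl.get_state();print(s['time'],s['position'],s['ft_force'])
E
```

```text
time: 17.88
position: [0.3917, -0.1183, 0.213]
tool_rot: [0.192, 3.134, 0.001]
ft_force: [0.2, -0.3, 0.1]
grip_width: 0.005
grip_force: 0.0
60 [(28, 22.0), (36, 26.2), (44, 25.5), (52, 25.3), (60, 26.1), (68, 25.7), (76, 25.7), (84, 25.8)]
-40 [(28, 21.6), (36, 25.8), (44, 25.4), (52, 25.4), (60, 26.0), (68, 25.5), (76, 24.9), (84, 25.5)]
-110 [(28, 21.9), (36, 26.1), (44, 25.2), (52, 25.2), (60, 26.4), (68, 25.3), (76, 25.6), (84, 25.5)]
18.025 [ 0.3919616  -0.11854527  0.21233005] [0.2629532  1.02124534 0.04427165]
```

View pics/t6.png

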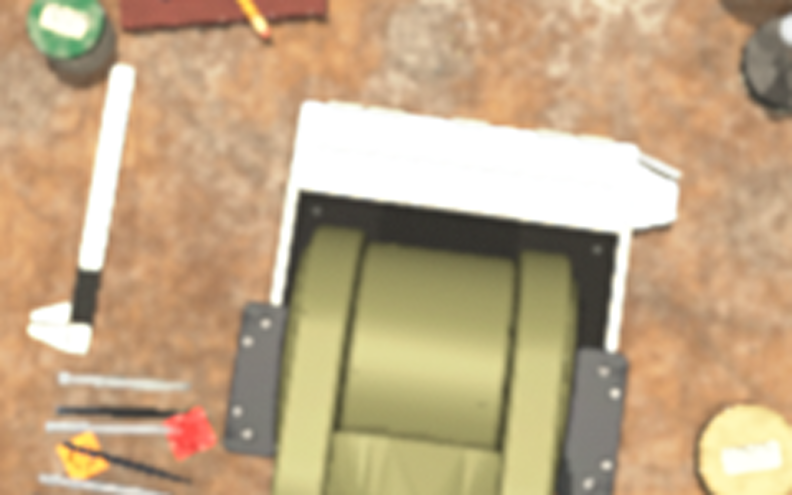

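The lid lies flat across the trough, with its top at about 25.5 mm along its whole length. The pot at (68,28) and the tin at (748,450) have not moved, and the robot is clear of everything. Handing in.

```bash
python3 -c "
from bench import ctrl
print(ctrl.close_job())"
```

```text
the job is handed in; nothing more can be done
None
```

The job is handed in at about 18 s: all three blanks are in the trough (two were leaning on its near wall before the lid shut), both stones are on the plate, and the lid measures flat shut; no verdict came back.

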